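Deal the last jars and set the guarded batch dial

ROBOT

A 7-joint arm with a two-finger parallel gripper is mounted at the origin on the work surface. World frame = base frame: x ahead of the robot, y to its left, z up, the work surface at z = 0. Lengths are in m, angles in rad, forces in N, time in s.
With the tool pointing down it reaches from about 0.425 to 0.925 m from the base axis. Payload 6.8 kg.
Tool frame: the origin (TCP) lies midway between the tips of the shut fingers; the grasp point (between the pads) lies 19 mm behind it (env.hold_point_z is the distance from the TCP to the grasp point, in m); z points along the fingers, x is the direction in which the jaws open and shut, and the axes are right-handed (so a half turn about z gives the same grasp; the last joint's range is limited). The gripper opens to 85 mm and grips with 20 to 120 N. Pads are 22 mm wide; open, the fingers measure 114 mm over their backs; the gripper's body (76 mm by 85 mm) begins 54 mm behind the grasp point. The pads swing forward as they close: fully open they stand 13 mm farther back than shut.
Start: joints at [-1.315, 0.477, 0.022, 1.555, -0.011, 1.109, -0.083], TCP at [0.24, 0.631, 0.231] pointing down, gripper open.
Joint ranges: [-2.96, 2.96], [-0.34, 2.1], [-1.41, 1.46], [0.24, 2.44], [-1.37, 4.51], [0.17, 1.92], [-2.96, 2.96]. Speed limits (rad/s): [2.39, 2.39, 3.14, 3.14, 3.14, 3.14, 3.14].

INTERFACE

Orientations are given as a rotation vector (axis times angle).
In Python, from rig import sense, vision, workorder, spotter, env gives the robot as it stands.
- The arm moves only by the tool jog_arm, never from a script. Its argument "series" is a list of rows, each a list of 2 entries, a list of its own where there are three numbers: the shift along the world's x, y, z in cm, then the turn, a rotation vector about the world's x, y, z in degrees. In form: [[[x, y, z], [wx, wy, wz]], ...]. A call has 1 to 20 rows; each row is the pose to reach, as a shift and turn from the pose commanded when the call began; what a row does not reach only later rows make up. A row lasts 1/10 s, in which the tool goes at most 50 mm and 8.59 degrees, less where a joint would pass 70% of its speed; a pose out of reach is approached as far as the arm can. A call with a gripper value outside its range is refused whole. "hand" is the opening in per cent of the stroke, from 0 (shut) to 100 (fully open), set as the call begins (left out, the last holds). The fingers move at their own pace and stop on an object; "grip_force" is the grip in N (left out, the last holds). Time passes only in rows, so rows that repeat a pose let the fingers close. It gives the time, the measured TCP pose, the force and the opening at its end, in the units of the state.
- sense(): the state, without advancing time (a new reading comes with each control period).
- vision.get_image(name): name is "scene" or "top"; returns a dict with "frame" (420x560x3 uint8, red, green, blue), "range_z" (420x560 float32, m along the optical axis (not along the pixel's ray), 0 where there is no reading), "camera_matrix" (3x3 intrinsics, pixels), "extrinsics" (4x4, takes a point from camera to world coordinates). Camera axes: x right, y down, z forward; pixel columns grow to the right and rows downward; lengths in m; the calibration is good to about 2 mm. A picture is of the moment at which its call begins.
- workorder.hand_in(): hands the job in, once; it reports no verdict.
Trained networks look in the newest picture that a camera, given by its name, has taken for a name from the list of things; names that differ only in an ending like _2 or _b are one class to them, and where a whole thing is asked for, a point or a joint stands for the part that bears it (a point fixed in the world has none). Each returns a list of dicts, best first, with "score" (0 to 1); they miss things now and then, are a little off and sometimes report something else, mostly with a low value. They report only what shows in the picture. A call takes as long as a camera call. They do not tell look-alikes from the thing itself.
- spotter.boxes_of(camera, thing): "position" ([x, y, z] in m, in world coordinates, good to about 4 mm: the middle of the surface that is visible of it).
- spotter.outline_of(camera, thing): "mask" (420x560 bool, what is visible of it).
The state is a dict: "clock": time; "q": joint angles; "joint_vel": joint speeds; "tau": joint torques, N m; "tcp_pos": TCP position; "eef_rot": TCP orientation; "contact_force": force on the tool from outside, world axes, zero at the start; "wrist_torque": the same for the moment, N m; "opening": finger opening in m.
Only numpy, scipy, OpenCV 4.12 (cv2) and the standard library are available. Lean on these libraries where they do the work, as an engineer would, in place of code of your own. Each camera call takes 0.05 s, during which the arm holds its last target.

TASK

Finish the two food parcels: stand one jar upright in the empty gap of each of the two part-packed cartons, setting each down gently and letting go. Then reach into the well of the control box, turn the sunken batch dial clockwise until its pointer is at the mark with two dots (two parcels ready), and let go. Do not shift the bottle, the tall tin or the tea packet.

Things in the scene. Friction and masses are not known exactly. Their poses are not given: they have to be found in the camera images.
- jar1: a full glass sauce jar with a metal screw lid, standing upright and loose on the bench: 120 mm tall, body 54 mm across, lid 56 mm across from 94 to 120 mm height (grip it by the lid), about 300 g. Origin: centre of its underside, z up. The two jars are alike
- jar2: a full glass sauce jar with a metal screw lid, standing upright and loose on the bench: 120 mm tall, body 54 mm across, lid 56 mm across from 94 to 120 mm height (grip it by the lid), about 300 g. Origin: centre of its underside, z up. The two jars are alike
- carton1: an open-topped cardboard carton, 200 mm (its x) by 150 mm (its y) by 60 mm high, walls and floor 5 mm thick; stands fixed on the bench. Its +x half is full of two tins behind a card divider, tops 51 mm up; its -x half is the empty gap. Origin: centre of its underside, z up
- carton2: an open-topped cardboard carton, 200 mm (its x) by 150 mm (its y) by 60 mm high, walls and floor 5 mm thick; stands fixed on the bench. Its +x half is full of two tins behind a card divider, tops 51 mm up; its -x half is the empty gap. Origin: centre of its underside, z up. Same as carton1; the two cartons and the dial box may stand in any of the three places
- carton1_gap (a point): centre of the floor of carton1's empty gap, 5 mm above the bench and 46 mm from the carton's centre along its -x; axes as the carton's. The gap is 98 mm (x) by 140 mm (y), from floor to rim 55 mm
- carton2_gap (a point): centre of the floor of carton2's empty gap, 5 mm above the bench and 46 mm from the carton's centre along its -x; axes as the carton's. The gap is 98 mm (x) by 140 mm (y), from floor to rim 55 mm
- dial_box: the line's grey painted control box, 150 x 150 mm and 70 mm high, fixed on the bench. In the middle of its top is a round well 96 mm across and 50 mm deep with the black dial at the bottom. Raised white dots on the lip, 60 mm from the axis, mark its positions clockwise from above: one dot, two dots, three dots. Origin: centre of its underside, z up
- dial (a joint): turn of the dial about its upright axis, rad, growing clockwise from above, from stop to stop 0 to 3.0. At 0 the pointer lies along the box's -x; one dot is at 0.3, two dots at 1.5, three dots at 2.7. It starts between 0 and 0.9, needs about 0.06 to 0.1 N m to turn and stays where it is left
- dial_grip (a point): point on the dial's axis to grip at: 54 mm above the bench, 16 mm below the lip. The dial is a disc (52 mm across, top 40 mm below the lip) with an upright grip bar 58 mm long along the point's x, 16 mm thick along its y, top 66 mm above the bench. Its pointed end with the white line is at the point's -x, 37 mm out. 40 mm of room either side of the bar. The point turns with the dial, z up
- bottle: bystander: a closed amber sauce bottle, 180 mm tall, 64 mm across, standing loose. Origin: centre of its underside
- tin: bystander: a tall food tin, 100 mm tall, 74 mm across, standing loose. Origin: centre of its underside
- tea: bystander: a plain card tea packet, 50 x 110 x 75 mm high, loose. Origin: centre of its underside
Not all that is in view belongs to the job. What is shaped like the jar2 but turquoise is not meant.

How it is judged:
By the outcome, as a careful person would: the job done as asked, in the order asked, and still so for the second after the job is handed in, with the robot touching nothing.
It also fails if it takes over 64 s, if anything falls off the work surface, if the arm or the gripper's body presses on something with over 40 N, if the wrist force passes 120 N, or if a joint passes its speed limit or range.

## Working session

There is one attempt and no reset: what is moved stays moved. The work goes in short steps, Python scripts to look and compute and a tool call to move; the robot and the scene stay as the last step left them, time stands still between calls to the robot, and variables do not carry over. Pictures are saved under pics/ and viewed, and the job is handed in when it is done.

Besides the shell and the picture viewer there is one more tool, called after ">>>" by a JSON object that holds its "api" and its "payload". jog_arm: Moves the arm, as the interface text tells. Its arguments: {"type":"object","properties":{"series":{"type":"array","items":{"type":"array"}},"hand":{"type":"number"},"grip_force":{"type":"number"}},"required":["series"]}

```bash
mkdir -p pics; ls
python3 - <<'E'
from rig import sense, vision, workorder, spotter, env
import cv2, numpy as np
for n in ["scene","top"]:
    im=vision.get_image(n); cv2.imwrite(f"pics/{n}0.png",im["frame"][:,:,::-1])
    np.savez(f"{n}0.npz",**{k:np.array(v) for k,v in im.items()})
    for t in ["jar1","carton1","dial_box","dial","bottle","tin","tea"]:
        for d in spotter.boxes_of(n,t): print(n,t,np.round(d["position"],3),round(d["score"],2))
print(sense(),env.hold_point_z)
E
```

```text
pics
scene jar1 [ 0.455 -0.089  0.085] 0.92
scene jar1 [0.444 0.118 0.08 ] 0.84
scene jar1 [ 0.37  -0.057  0.075] 0.67
scene carton1 [ 0.524 -0.334  0.044] 0.79
scene carton1 [0.509 0.329 0.041] 0.73
scene carton1 [0.446 0.117 0.08 ] 0.31
scene dial_box [ 0.614 -0.004  0.064] 0.79
scene dial [ 0.589 -0.011  0.061] 0.49
scene bottle [ 0.738 -0.233  0.092] 0.84
scene bottle [0.737 0.258 0.086] 0.41
scene tin [0.738 0.259 0.089] 0.59
scene tea [0.72  0.397 0.066] 0.75
scene tea [ 0.587 -0.011  0.06 ] 0.51
top jar1 [0.425 0.104 0.118] 0.88
top jar1 [ 0.352 -0.068  0.123] 0.74
top jar1 [ 0.443 -0.102  0.117] 0.63
top carton1 [0.49  0.335 0.032] 0.77
top carton1 [ 0.498 -0.353  0.029] 0.56
top dial_box [ 0.594 -0.015  0.067] 0.91
top dial [ 0.587 -0.013  0.04 ] 0.58
top bottle [0.489 0.335 0.03 ] 0.72
top bottle [ 0.718 -0.246  0.116] 0.67
top bottle [ 0.444 -0.101  0.119] 0.57
top tin [0.712 0.238 0.098] 0.97
top tin [ 0.592 -0.016  0.04 ] 0.71
top tea [0.693 0.39  0.072] 0.85
{'clock': 0.8, 'q': array([-1.31509126,  0.47698086,  0.02241559,  1.55535358, -0.01153237,
        1.1093235 , -0.08311087]), 'joint_vel': array([-0.0009296 ,  0.00175756,  0.0011241 ,  0.00051691, -0.00116911,
       -0.00169523,  0.00129078]), 'tau': array([-8.45643117e-04, -5.96281421e+01,  1.60574812e+00, -2.81536442e+01,
        1.24628423e-02,  1.36245882e-03, -7.09809427e-06]), 'tcp_pos': array([0.24019159, 0.63085609, 0.23134068]), 'eef_rot': array([-2.58664884e+00, -1.78281355e+00, -4.12692028e-05]), 'contact_force': array([-0.03550943, -0.74778172, -0.13004137]), 'wrist_torque': array([0.03165561, 0.01588157, 0.026555  ]), 'opening': 0.08514619706752728} 0.0187
```

View pics/scene0.png

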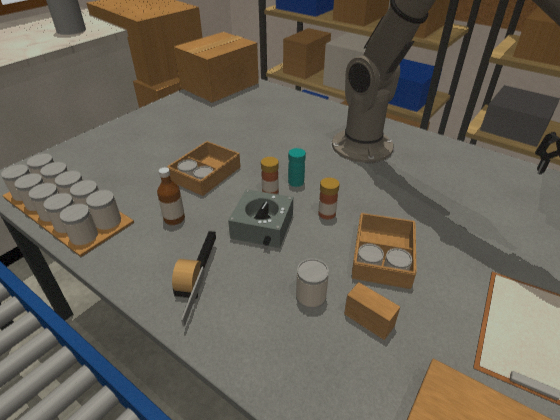

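View pics/top0.png

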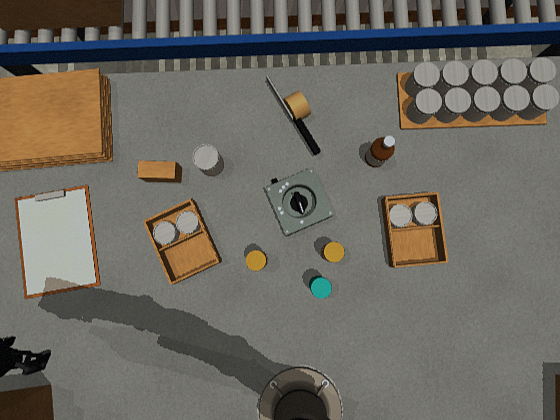

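The scene picture shows two yellow-lidded jars, at (270,175) and (329,198), and a turquoise decoy at (297,168). The top view shows the jars at (256,260) and (333,252), the cartons at (182,240) and (414,230), and the dial at (298,202). Next I measure them more precisely.

```bash
cat > h.py <<'E'
import numpy as np, cv2
def cloud(im):
    d=im["range_z"]; K=im["camera_matrix"]; T=im["extrinsics"]
    v,u=np.mgrid[0:d.shape[0],0:d.shape[1]]
    P=np.stack([(u-K[0,2])/K[0,0]*d,(v-K[1,2])/K[1,1]*d,d],-1)@T[:3,:3].T+T[:3,3]
    P[d<=0]=np.nan
    return P
E
python3 - <<'E'
from h import *
for n in ["top","scene"]:
    im=np.load(n+"0.npz"); P=cloud(im); f=im["frame"]
    print(n, im["extrinsics"][:3,3], im["camera_matrix"][0,0])
    for nm,c in dict(jA=(.425,.104),jB=(.443,-.102),turq=(.352,-.068),bottle=(.71,-.25),tin=(.712,.238)).items():
        near=np.hypot(P[...,0]-c[0],P[...,1]-c[1])<.06
        zt=dict(jA=.12,jB=.12,turq=.12,bottle=.18,tin=.1)[nm]
        m=near&(abs(P[...,2]-zt)<.006)
        Q=P[m]
        if len(Q)>5:
            (cx,cy),r=cv2.minEnclosingCircle(Q[:,:2].astype(np.float32)); print(nm,len(Q),Q.mean(0).round(4),"circ",round(cx,4),round(cy,4),round(r,4))
    for nm,c,z in [("c_L",(.49,.335),.06),("c_R",(.498,-.353),.06),("box",(.594,-.015),.07),]:
        near=np.hypot(P[...,0]-c[0],P[...,1]-c[1])<.17
        m=near&(abs(P[...,2]-z)<.005)
        if nm=="box": m&=np.hypot(P[...,0]-c[0],P[...,1]-c[1])<.12
        Q=P[m]; r=cv2.minAreaRect(Q[:,:2].astype(np.float32)); print(nm,len(Q),np.median(Q[:,2]).round(4),r, cv2.boxPoints(r).round(3).tolist())
im=np.load("top0.npz"); f=im["frame"][:,:,::-1]
c=cv2.resize(f[155:250,250:345],(760,760),interpolation=cv2.INTER_CUBIC); cv2.imwrite("pics/dial.png",c[:600*2][:760][:, :]) if 0 else cv2.imwrite("pics/dial.png",cv2.resize(c,(600,600)))
E
```

```text
top [0.43759148 0.01731117 1.19784308] 398.95136529108134
jA 331 [0.4276 0.1071 0.1194] circ 0.4272 0.1071 0.0277
jB 335 [ 0.4442 -0.103   0.1193] circ 0.4443 -0.1032 0.0278
turq 349 [ 0.3506 -0.0647  0.1193] circ 0.3506 -0.0651 0.0281
bottle 100 [ 0.7263 -0.2525  0.1789] circ 0.7263 -0.2527 0.0148
tin 493 [0.722  0.2449 0.0976] circ 0.722 0.2449 0.0374
c_L 606 0.0593 ((0.4883347749710083, 0.3267958164215088), (0.20305904746055603, 0.15600036084651947), 23.54546356201172) [[0.36399999260902405, 0.3580000102519989], [0.4259999990463257, 0.2150000035762787], [0.6129999756813049, 0.29600000381469727], [0.550000011920929, 0.4390000104904175]]
c_R 602 0.0588 ((0.5020929574966431, -0.3447491526603699), (0.20247399806976318, 0.15666840970516205), 3.6899666786193848) [[0.3959999978542328, -0.27300000190734863], [0.4059999883174896, -0.42899999022483826], [0.6079999804496765, -0.41600000858306885], [0.5979999899864197, -0.25999999046325684]]
box 1897 0.0695 ((0.5919578671455383, -0.016471393406391144), (0.1507941037416458, 0.15022018551826477), 21.773725509643555) [[0.49399998784065247, 0.025
[... 699 characters left out ...]
99749660492], [0.6129999756813049, 0.29499998688697815], [0.5509999990463257, 0.43700000643730164]]
c_R 354 0.0579 ((0.5015174746513367, -0.3463178873062134), (0.20913846790790558, 0.15991811454296112), 3.4181389808654785) [[0.3919999897480011, -0.27300000190734863], [0.4020000100135803, -0.4320000112056732], [0.6110000014305115, -0.41999998688697815], [0.6010000109672546, -0.25999999046325684]]
box 1280 0.0686 ((0.5912942886352539, -0.01794249564409256), (0.15735356509685516, 0.15086716413497925), 21.545705795288086) [[0.49000000953674316, 0.023000000044703484], [0.5460000038146973, -0.11699999868869781], [0.6919999718666077, -0.05900000035762787], [0.6370000243186951, 0.08100000023841858]]
```

View pics/dial.png

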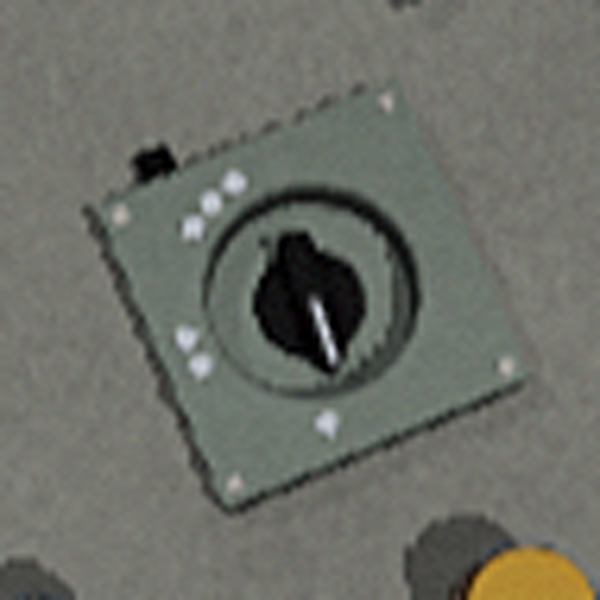

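Jar A is at (0.427,0.107) and goes to the left carton. Jar B is at (0.444,-0.103) and goes to the right carton. In the crop the dial pointer points down and slightly right, close to one dot. I'll start moving and measure the dial from the saved picture.

>>> {"api": "jog_arm", "payload": {"series": [[[5, -14, -1], [0, 0, -8]], [[5, -14, -1], [0, 0, -14]], [[9.4, -26, -1.5], [0, 0, -28]], [[9.4, -26, -1.5], [0, 0, -28]], [[18.7, -52.4, -3], [0, 0, -55]], [[18.7, -52.4, -3], [0, 0, -55]], [[18.7, -52.4, -3], [0, 0, -55]], [[18.7, -52.4, -3], [0, 0, -55]], [[18.7, -52.4, -3], [0, 0, -55]], [[18.7, -52.4, -3], [0, 0, -55]], [[18.7, -52.4, -3], [0, 0, -55]], [[18.7, -52.4, -3], [0, 0, -55]], [[18.7, -52.4, -3], [0, 0, -55]], [[18.7, -52.4, -3], [0, 0, -55]], [[18.7, -52.4, -3], [0, 0, -55]]], "hand": 100, "grip_force": 50}}

```text
clock: 2.3
tcp_pos: [0.4269, 0.1086, 0.2014]
eef_rot: [-3.117, -0.392, -0.0]
contact_force: [-0.7, 0.0, -0.1]
opening: 0.0851
```

Run:
```python
from h import *
im=np.load("top0.npz"); P=cloud(im); f=im["frame"].astype(int)
K=im["camera_matrix"];T=im["extrinsics"]
def atz(u,v,z):
    d=T[:3,:3]@np.array([(u-K[0,2])/K[0,0],(v-K[1,2])/K[1,1],1]); s=(z-T[2,3])/d[2]; return T[:3,3]+s*d
# crop scale 600/95, offset (250,155)
g=lambda x,y:(250+(x+.5)/600*95-.5,155+(y+.5)/600*95-.5)
c=np.array([.592,-.0165])
for nm,x,y,z in [("line0",312,298,.066),("line1",337,368,.066),("tip",333,376,.066),("back",292,235,.066),("dot1",327,423,.07),("dot2",193,352,.07),("dot3",213,205,.07)]:
    p=atz(*g(x,y),z)[:2]-c; print(nm,p.round(4),np.hypot(*p).round(4),np.degrees(np.arctan2(p[1],p[0])).round(1))
# bar by depth
m=(np.hypot(P[...,0]-c[0],P[...,1]-c[1])<.042)&(P[...,2]>.054)
Q=P[m]; print(len(Q),Q.mean(0)); 
Q=Q[:,:2].astype(np.float32); print(cv2.minAreaRect(Q)); w,V=np.linalg.eigh(np.cov(Q.T)); print(w,np.degrees(np.arctan2(V[1,1],V[0,1])))
```

```text
line0 [-0.0047 -0.    ] 0.0047 -179.7
line1 [-0.0368 -0.0102] 0.0382 -164.5
tip [-0.0404 -0.0083] 0.0412 -168.4
back [0.0245 0.0081] 0.0258 18.2
dot1 [-0.0619 -0.0047] 0.0621 -175.7
dot2 [-0.028   0.0545] 0.0612 117.2
dot3 [0.0388 0.0435] 0.0582 48.3
125 [ 0.58895486 -0.01674489  0.06492432]
((0.5879113078117371, -0.01749287359416485), (0.06367959082126617, 0.016278613358736038), 16.67502212524414)
[2.21579615e-05 3.25989242e-04] -164.8128959914356
```

>>> {"api": "jog_arm", "payload": {"series": [[[0, -0.1, -3], [0, 0, 0]], [[0, -0.1, -6], [0, 0, 0]], [[0, -0.1, -8.5], [0, 0, 0]], [[0, -0.1, -10.5], [0, 0, 0]], [[0, -0.1, -11.8], [0, 0, 0]], [[0, -0.1, -11.8], [0, 0, 0]], [[0, -0.1, -11.8], [0, 0, 0]]]}}

```text
clock: 3.0
tcp_pos: [0.4271, 0.1068, 0.0834]
eef_rot: [-3.117, -0.39, 0.001]
contact_force: [0.2, 0.4, -0.0]
opening: 0.0854
```

>>> {"api": "jog_arm", "payload": {"series": [[[0, 0, 0], [0, 0, 0]], [[0, 0, 0], [0, 0, 0]], [[0, 0, 0], [0, 0, 0]], [[0, 0, 0], [0, 0, 0]], [[0, 0, 0], [0, 0, 0]], [[0, 0, 0], [0, 0, 0]]], "hand": 0, "grip_force": 50}}

```text
clock: 3.6
tcp_pos: [0.4276, 0.1062, 0.0843]
eef_rot: [-3.117, -0.387, -0.002]
contact_force: [-1.8, 0.4, 7.4]
opening: 0.055
```

>>> {"api": "jog_arm", "payload": {"series": [[[0, 0, 0], [0, 0, 0]], [[0, 0, 0.5], [0, 0, 0]], [[0, 0, 1.5], [0, 0, 0]], [[0, 0, 3], [0, 0, 0]], [[0, 0, 5], [0, 0, 0]], [[0, 0, 7], [0, 0, 0]], [[0, 0, 9], [0, 0, 0]], [[0, 0, 10], [0, 0, 0]], [[0, 0, 10.5], [0, 0, 0]], [[0, 0, 10.5], [0, 0, 0]]]}}

```text
clock: 4.6
tcp_pos: [0.4272, 0.1059, 0.1886]
eef_rot: [-3.117, -0.387, -0.001]
contact_force: [1.1, 0.2, -3.9]
opening: 0.055
```

Run:
```python
from rig import sense, vision
import cv2
im=vision.get_image("scene"); cv2.imwrite("pics/lift1.png",im["frame"][:,:,::-1]); s=sense(); print(s["opening"],s["contact_force"],s["tcp_pos"])
```

```text
0.0550483592987147 [ 0.78708289 -0.02228132 -3.88614472] [0.42681934 0.10578778 0.18799808]
```

View pics/lift1.png

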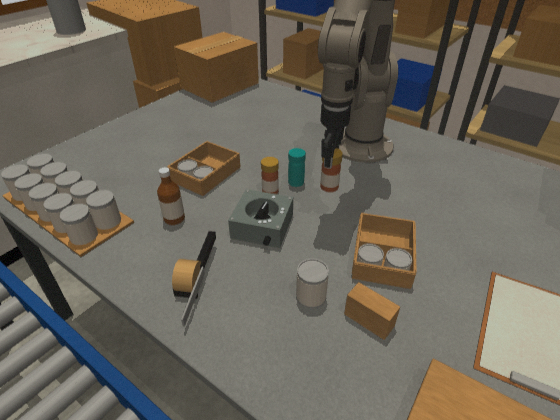

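The jar at (330,170) is lifted and hangs upright. Now I carry it over the left carton's gap.

>>> {"api": "jog_arm", "payload": {"series": [[[0.1, 1, 0], [0, 0, 0]], [[0.2, 2.5, 0], [0, 0, 0]], [[0.4, 4.5, 0], [0, 0, 0]], [[0.7, 7, 0], [0, 0, 0]], [[0.9, 9.5, 0], [0, 0, 0]], [[1.2, 12, 0], [0, 0, 0]], [[1.4, 14.5, 0], [0, 0, 0]], [[1.6, 17, 0], [0, 0, 0]], [[1.8, 19, 0], [0, 0, 0]], [[1.9, 20, 0], [0, 0, 0]], [[1.9, 20.2, 0], [0, 0, 0]], [[1.9, 20.2, 0], [0, 0, 0]]]}}

```text
clock: 5.85
tcp_pos: [0.4461, 0.3072, 0.188]
eef_rot: [3.117, 0.386, -0.001]
contact_force: [-0.1, -1.1, -3.3]
opening: 0.0549
```

Run:
```python
from rig import sense, vision
import cv2
im=vision.get_image("scene"); cv2.imwrite("pics/over1.png",cv2.resize(im["frame"][110:320,260:540,::-1],(800,600))); s=sense(); print(s["opening"],s["contact_force"],s["tcp_pos"])
```

```text
0.05467888931367141 [-0.29497887  0.18541556 -4.2450711 ] [0.44620948 0.30656046 0.18809011]
```

View pics/over1.png

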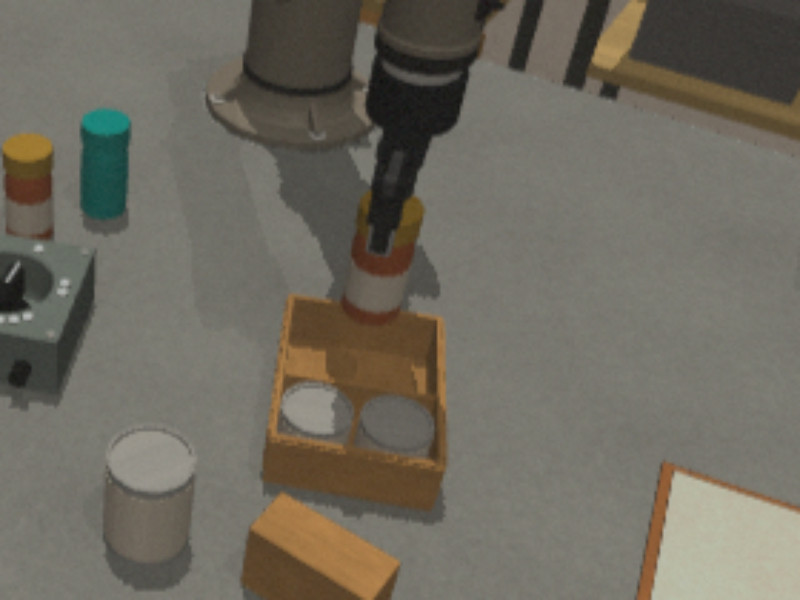

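The jar hangs over the gap, with its underside at about (372,315) in the crop. Lowering it, slowly at the end.

>>> {"api": "jog_arm", "payload": {"series": [[[0, 0, -1.5], [0, 0, 0]], [[0, 0, -3.5], [0, 0, 0]], [[0, 0, -5.5], [0, 0, 0]], [[0, 0, -7.2], [0, 0, 0]], [[0, 0, -8.5], [0, 0, 0]], [[0, 0, -9], [0, 0, 0]], [[0, 0, -9.3], [0, 0, 0]], [[0, 0, -9.5], [0, 0, 0]], [[0, 0, -9.6], [0, 0, 0]], [[0, 0, -9.7], [0, 0, 0]], [[0, 0, -9.7], [0, 0, 0]]]}}

```text
clock: 7.0
tcp_pos: [0.4463, 0.308, 0.0915]
eef_rot: [-3.117, -0.387, -0.001]
contact_force: [-0.5, 0.1, -4.3]
opening: 0.0547
```

>>> {"api": "jog_arm", "payload": {"series": [[[0, 0, -0.1], [0, 0, 0]], [[0, 0, -0.2], [0, 0, 0]], [[0, 0, -0.2], [0, 0, 0]]]}}

```text
clock: 7.3
tcp_pos: [0.4463, 0.308, 0.0895]
eef_rot: [-3.117, -0.387, -0.0]
contact_force: [-0.7, -0.7, -1.7]
opening: 0.0546
```

>>> {"api": "jog_arm", "payload": {"series": [[[0, 0, -0.05], [0, 0, 0]], [[0, 0, -0.1], [0, 0, 0]], [[0, 0, -0.1], [0, 0, 0]]]}}

```text
clock: 7.6
tcp_pos: [0.4463, 0.3082, 0.0894]
eef_rot: [-3.117, -0.387, -0.0]
contact_force: [-3.0, -1.0, 9.1]
opening: 0.0549
```

>>> {"api": "jog_arm", "payload": {"series": [[[0, 0, 0], [0, 0, 0]], [[0, 0, 0], [0, 0, 0]], [[0, 0, 0], [0, 0, 0]], [[0, 0, 0], [0, 0, 0]], [[0, 0, 0], [0, 0, 0]], [[0, 0, 2], [0, 0, 0]], [[0, 0, 5], [0, 0, 0]], [[0, 0, 9], [0, 0, 0]], [[0, 0, 12], [0, 0, 0]], [[0, 0, 12], [0, 0, 0]]], "hand": 100}}

```text
clock: 8.6
tcp_pos: [0.4485, 0.3094, 0.2125]
eef_rot: [-3.113, -0.386, -0.01]
contact_force: [-1.0, 0.5, -0.3]
opening: 0.0853
```

Run:
```python
from rig import sense, vision
import cv2
im=vision.get_image("scene"); cv2.imwrite("pics/rel1.png",cv2.resize(im["frame"][110:320,260:540,::-1],(800,600))); s=sense(); print(s["opening"],s["contact_force"],s["tcp_pos"],s["q"])
```

```text
0.08520744674636815 [ 0.13169062 -0.54326593 -0.36277442] [0.44725533 0.30866258 0.21023992] [-1.03399159  0.29083591  0.38354745  1.91812881 -0.13295914  0.95249404
 -0.34121741]
```

View pics/rel1.png

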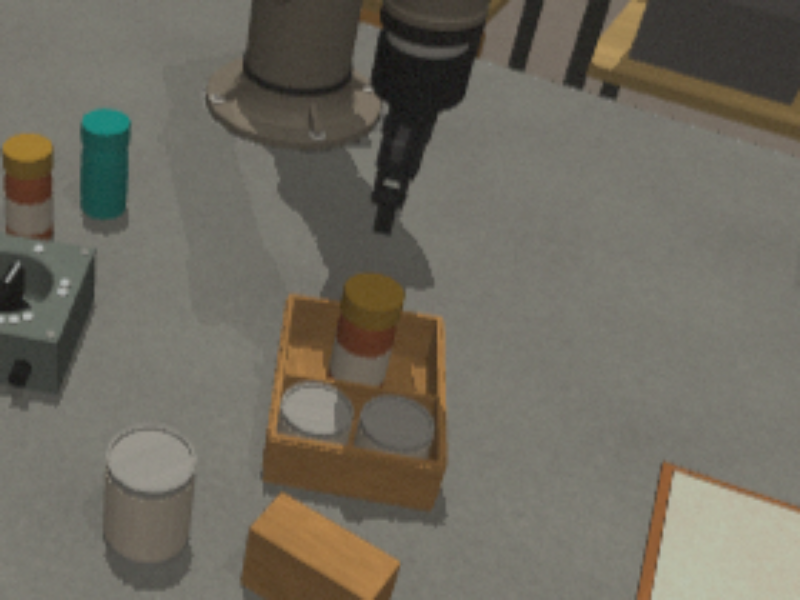

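The jar stands upright in the left gap, with its lid at (372,300) in the crop. Moving on to the second jar, with the jaws turned clear of the turquoise one.

>>> {"api": "jog_arm", "payload": {"series": [[[0, -4, 0], [0, 0, 6]], [[0, -8, 0], [0, 0, 13]], [[-0.1, -13, 0], [0, 0, 20]], [[-0.1, -18, 0], [0, 0, 28]], [[-0.2, -23, 0], [0, 0, 35]], [[-0.2, -28, 0], [0, 0, 42]], [[-0.3, -33, 0], [0, 0, 48]], [[-0.3, -37, 0], [0, 0, 50]], [[-0.3, -40, 0], [0, 0, 50]], [[-0.3, -41.2, -1], [0, 0, 50]], [[-0.3, -41.2, -1], [0, 0, 50]], [[-0.3, -41.2, -1], [0, 0, 50]], [[-0.3, -41.2, -1], [0, 0, 50]]]}}

```text
clock: 9.95
tcp_pos: [0.4431, -0.1029, 0.1981]
eef_rot: [-2.66, -1.671, 0.001]
contact_force: [-0.3, 0.0, -0.3]
opening: 0.0857
```

Run:
```python
from rig import sense, vision
import cv2,numpy as np
from scipy.spatial.transform import Rotation as R
im=vision.get_image("scene"); cv2.imwrite("pics/pre2.png",cv2.resize(im["frame"][90:300,150:430,::-1],(800,600))); s=sense(); print(s["opening"],s["contact_force"],s["tcp_pos"],s["q"]); x=R.from_rotvec(s["eef_rot"]).as_matrix()[:,0]; print(np.degrees(np.arctan2(x[1],x[0])))
```

```text
0.0853047488309854 [0.26310678 0.73251253 0.61095032] [ 0.44331599 -0.10287986  0.1982445 ] [-0.39263898  0.15791039  0.54115522  2.12411516 -0.10518157  0.88487347
  1.33170444]
64.28044384835712
```

View pics/pre2.png

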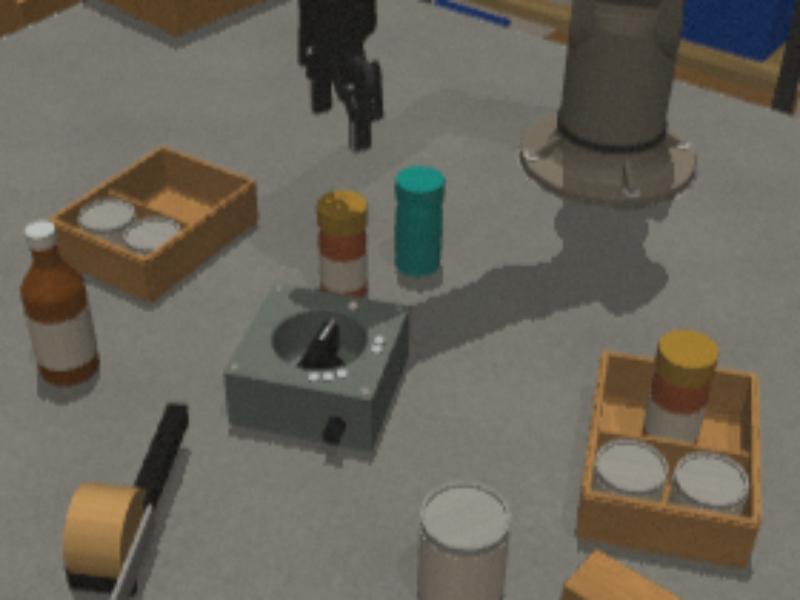

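The second jar's lid is at (343,210), with the open fingers above it.

>>> {"api": "jog_arm", "payload": {"series": [[[0.1, 0, -3], [0, 0, 0]], [[0.1, 0, -6], [0, 0, 0]], [[0.1, 0, -8.5], [0, 0, 0]], [[0.1, 0, -10.3], [0, 0, 0]], [[0.1, 0, -11.4], [0, 0, 0]], [[0.1, 0, -11.4], [0, 0, 0]], [[0.1, 0, -11.4], [0, 0, 0]]]}}

```text
clock: 10.7
tcp_pos: [0.4447, -0.1039, 0.0848]
eef_rot: [2.661, 1.669, 0.001]
contact_force: [0.6, -0.6, 0.1]
opening: 0.0855
```

>>> {"api": "jog_arm", "payload": {"series": [[[0, 0, 0], [0, 0, 0]], [[0, 0, 0], [0, 0, 0]], [[0, 0, 0], [0, 0, 0]], [[0, 0, 0], [0, 0, 0]], [[0, 0, 0], [0, 0, 0]], [[0, 0, 0], [0, 0, 0]], [[0, 0, 0], [0, 0, 0]]], "hand": 0, "grip_force": 50}}

```text
clock: 11.4
tcp_pos: [0.4449, -0.1042, 0.0854]
eef_rot: [2.662, 1.668, 0.003]
contact_force: [-2.0, -0.4, 8.0]
opening: 0.0549
```

>>> {"api": "jog_arm", "payload": {"series": [[[0, 0, 0.5], [0, 0, 0]], [[0, 0, 1.5], [0, 0, 0]], [[0, 0, 3], [0, 0, 0]], [[0, 0, 5], [0, 0, 0]], [[0, 0, 7], [0, 0, 0]], [[0, 0, 9], [0, 0, 0]], [[0, 0, 10], [0, 0, 0]], [[0, 0, 10.5], [0, 0, 0]], [[0, 0, 10.5], [0, 0, 0]]]}}

```text
clock: 12.3
tcp_pos: [0.4442, -0.1041, 0.1896]
eef_rot: [2.662, 1.669, 0.001]
contact_force: [0.8, 0.1, -3.8]
opening: 0.0545
```

>>> {"api": "jog_arm", "payload": {"series": [[[0.1, -1, 0], [0, 0, 0]], [[0.2, -2.5, 0], [0, 0, 0]], [[0.3, -4.5, 0], [0, 0, 0]], [[0.4, -7, 0], [0, 0, 0]], [[0.5, -10, 0], [0, 0, 0]], [[0.6, -13, 0], [0, 0, 0]], [[0.8, -16, 0], [0, 0, 0]], [[0.9, -19, 0], [0, 0, 0]], [[1.0, -21.5, 0], [0, 0, 0]], [[1.1, -23.2, 0], [0, 0, 0]], [[1.2, -24.1, 0], [0, 0, 0]], [[1.2, -24.3, 0], [0, 0, 0]], [[1.2, -24.3, 0], [0, 0, 0]]]}}

```text
clock: 13.6
tcp_pos: [0.4558, -0.3468, 0.1887]
eef_rot: [-2.661, -1.668, 0.001]
contact_force: [-0.8, -0.0, -4.3]
opening: 0.0548
```

Run:
```python
from rig import sense, vision
import cv2
im=vision.get_image("scene"); cv2.imwrite("pics/over2.png",cv2.resize(im["frame"][60:270,100:380,::-1],(800,600))); s=sense(); print(s["opening"],s["contact_force"],s["tcp_pos"],s["q"])
```

```text
0.05470170650504697 [ 0.18238159 -0.07010749 -4.08881996] [ 0.45611463 -0.34617758  0.18877335] [ 0.06628422  0.40400839  0.61315186  1.87903997 -0.2828758   0.94694437
  1.9295958 ]
```

View pics/over2.png

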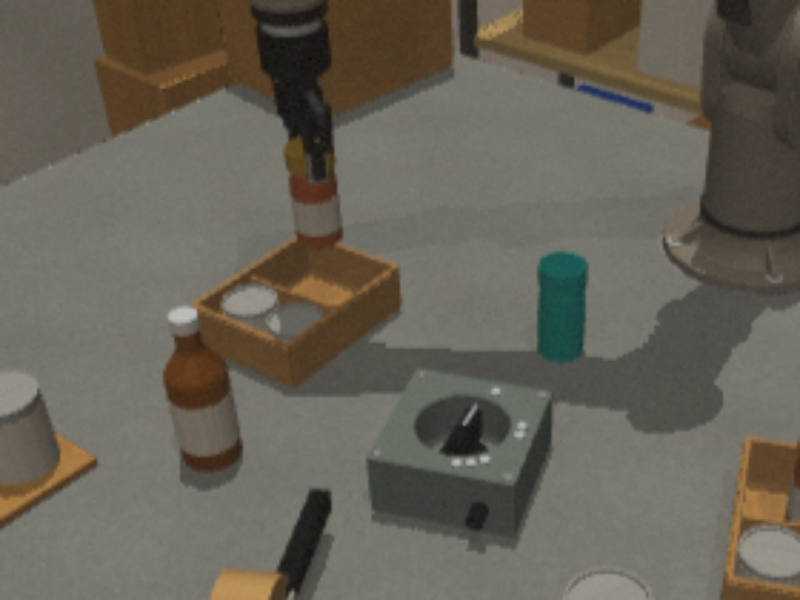

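The second jar hangs over the right gap, with its underside at (320,243).

>>> {"api": "jog_arm", "payload": {"series": [[[0, 0, -1.5], [0, 0, 0]], [[0, 0, -3.5], [0, 0, 0]], [[0, 0, -5.5], [0, 0, 0]], [[0, 0, -7.2], [0, 0, 0]], [[0, 0, -8.5], [0, 0, 0]], [[0, 0, -9], [0, 0, 0]], [[0, 0, -9.3], [0, 0, 0]], [[0, 0, -9.5], [0, 0, 0]], [[0, 0, -9.6], [0, 0, 0]], [[0, 0, -9.7], [0, 0, 0]], [[0, 0, -9.7], [0, 0, 0]]]}}

```text
clock: 14.75
tcp_pos: [0.4564, -0.3473, 0.0926]
eef_rot: [2.662, 1.668, 0.001]
contact_force: [0.2, -1.0, -4.1]
opening: 0.0545
```

>>> {"api": "jog_arm", "payload": {"series": [[[0, 0, -0.1], [0, 0, 0]], [[0, 0, -0.15], [0, 0, 0]], [[0, 0, -0.2], [0, 0, 0]], [[0, 0, -0.2], [0, 0, 0]]]}}

```text
clock: 15.15
tcp_pos: [0.4563, -0.3472, 0.0905]
eef_rot: [2.662, 1.668, 0.0]
contact_force: [-0.9, -0.1, -1.2]
opening: 0.0548
```

>>> {"api": "jog_arm", "payload": {"series": [[[0, 0, -0.05], [0, 0, 0]], [[0, 0, -0.1], [0, 0, 0]], [[0, 0, -0.1], [0, 0, 0]]]}}

```text
clock: 15.45
tcp_pos: [0.4566, -0.3474, 0.0905]
eef_rot: [2.662, 1.668, 0.002]
contact_force: [-1.8, 2.9, 9.1]
opening: 0.0546
```

>>> {"api": "jog_arm", "payload": {"series": [[[0, 0, 0], [0, 0, 0]], [[0, 0, 0], [0, 0, 0]], [[0, 0, 0], [0, 0, 0]], [[0, 0, 0], [0, 0, 0]], [[0, 0, 0], [0, 0, 0]], [[0, 0, 2], [0, 0, 0]], [[0, 0, 5], [0, 0, 0]], [[0, 0, 9], [0, 0, 0]], [[0, 0, 12], [0, 0, 0]], [[0, 0, 12], [0, 0, 0]]], "hand": 100}}

```text
clock: 16.45
tcp_pos: [0.4581, -0.3491, 0.2135]
eef_rot: [2.657, 1.664, 0.006]
contact_force: [1.1, 0.3, 0.4]
opening: 0.0855
```

Run:
```python
from rig import sense, vision
from h import *
im=vision.get_image("scene"); cv2.imwrite("pics/rel2.png",cv2.resize(im["frame"][60:270,100:380,::-1],(800,600))); s=sense(); print(s["opening"],s["contact_force"],s["tcp_pos"])
im=vision.get_image("top"); cv2.imwrite("pics/top2.png",im["frame"][:,:,::-1]); np.savez("top2.npz",**{k:np.array(v) for k,v in im.items()})
P=cloud(im)
# well centre: fit circle to dots? use lip plane points inner edge, bar by depth
c=np.array([.5915,-.0170])
z=P[...,2]; r=np.hypot(P[...,0]-c[0],P[...,1]-c[1])
lip=(abs(z-.07)<.004)&(r<.13)
rr=cv2.minAreaRect(P[lip][:,:2].astype(np.float32)); print(rr)
f=im["frame"].astype(int).min(-1)
dots=lip&(f>150); print(dots.sum(), P[dots][:,:2].round(3).tolist()[:40])
m=(r<.042)&(z>.054); Q=P[m][:,:2].astype(np.float32); print(len(Q),cv2.minAreaRect(Q)); w,V=np.linalg.eigh(np.cov(Q.T)); print(np.degrees(np.arctan2(V[1,1],V[0,1])))
```

```text
0.0853501495575141 [-1.05956808 -0.0562277  -0.34150811] [ 0.45722572 -0.34795906  0.21125237]
((0.5915647745132446, -0.016585201025009155), (0.150200754404068, 0.15010346472263336), 21.70831871032715)
70 [[0.678, -0.054], [0.675, -0.054], [0.645, 0.019], [0.642, 0.019], [0.642, 0.016], [0.64, 0.022], [0.639, 0.019], [0.639, 0.016], [0.639, 0.013], [0.636, 0.028], [0.636, 0.019], [0.636, 0.016], [0.634, 0.028], [0.631, 0.028], [0.629, 0.071], [0.629, 0.068], [0.628, 0.031], [0.628, 0.028], [0.627, 0.071], [0.626, 0.068], [0.625, 0.037], [0.625, 0.034], [0.622, 0.039], [0.622, 0.034], [0.619, 0.037], [0.617, 0.034], [0.58, -0.019], [0.578, -0.019], [0.574, -0.022], [0.574, 0.044], [0.574, 0.038], [0.572, -0.022], [0.571, 0.044], [0.571, 0.041], [0.571, 0.038], [0.568, 0.044], [0.568, 0.041], [0.568, 0.038], [0.566, -0.024], [0.565, 0.041]]
123 ((0.5880486369132996, -0.0174406785517931), (0.06340456008911133, 0.016127323731780052), 15.811055183410645)
-164.40435855491612
```

View pics/rel2.png

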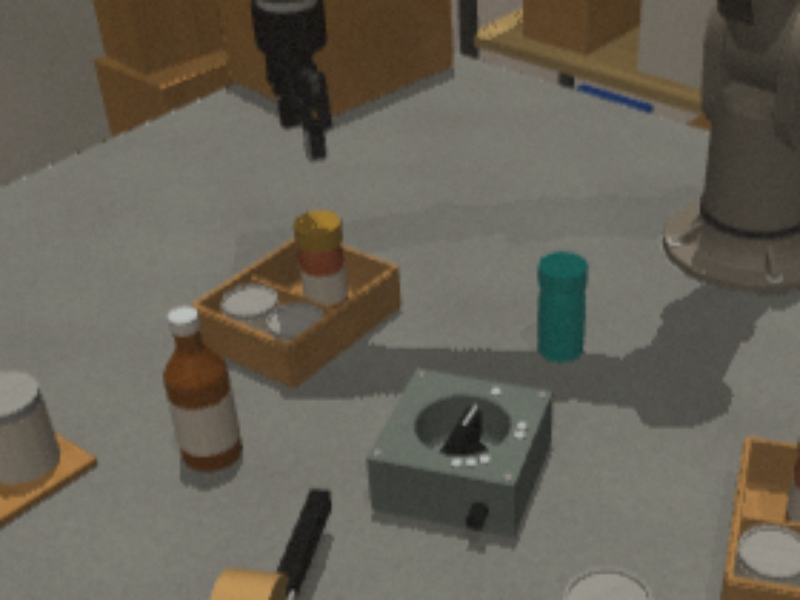

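View pics/top2.png

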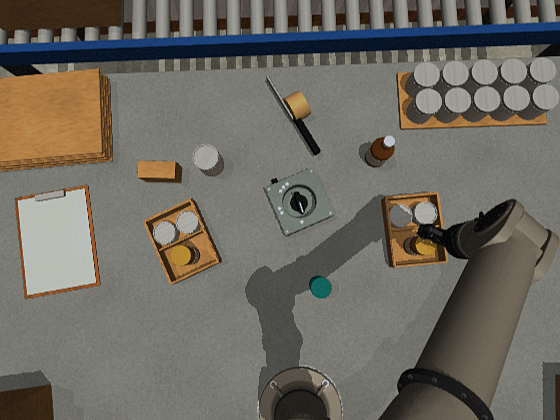

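Both jars stand upright in their gaps: the right lid is at (318,228) in the scene crop, and the lids in the top view are at (182,255) and (425,245). The bar lies at 15.7° with the box at 21.7°, so the dial is at about 0.105 rad and has about 80° to go. I move over the dial with the jaws across the bar.

>>> {"api": "jog_arm", "payload": {"series": [[[1.5, 3.5, 0], [0, 0, 5]], [[3, 7.5, 0], [0, 0, 10]], [[4.9, 12, 0], [0, 0, 16]], [[6.7, 16.5, 0], [0, 0, 22]], [[8.5, 21, 0], [0, 0, 28]], [[10.3, 25.5, 0], [0, 0, 34]], [[12, 29.5, 0], [0, 0, 39]], [[13, 32, -0.5], [0, 0, 41.6]], [[13.45, 33.15, -1], [0, 0, 41.6]], [[13.45, 33.15, -1], [0, 0, 41.6]], [[13.45, 33.15, -1], [0, 0, 41.6]], [[13.45, 33.15, -1], [0, 0, 41.6]]], "hand": 47, "grip_force": 40}}

```text
clock: 17.75
tcp_pos: [0.59, -0.0186, 0.1993]
eef_rot: [1.901, 2.5, -0.002]
contact_force: [-0.5, 0.2, 0.3]
opening: 0.0402
```

```bash
cat > st.py <<'E'
from rig import sense, vision
from h import *
import sys
from scipy.spatial.transform import Rotation as R
n=sys.argv[1]; a=[int(v) for v in sys.argv[2:6]]
im=vision.get_image("scene"); cv2.imwrite(f"pics/{n}.png",cv2.resize(im["frame"][a[0]:a[1],a[2]:a[3],::-1],None,fx=4,fy=4,interpolation=cv2.INTER_CUBIC))
s=sense(); print(s["opening"],s["contact_force"],s["wrist_torque"],s["tcp_pos"],s["q"].round(2)); M=R.from_rotvec(s["eef_rot"]).as_matrix();x=M[:,0]; print(np.degrees(np.arctan2(x[1],x[0])),M[:,2].round(3))
E
python3 st.py dial1 120 260 180 340
```

```text
0.040231371514039875 [-0.05576078 -0.12783524  0.98562039] [-0.0047469  -0.02317928  0.05065536] [ 0.59020661 -0.01823297  0.19953307] [-0.36  0.38  0.37  1.82 -0.16  0.97  1.92]
105.52038215266035 [ 0.    -0.001 -1.   ]
```

View pics/dial1.png

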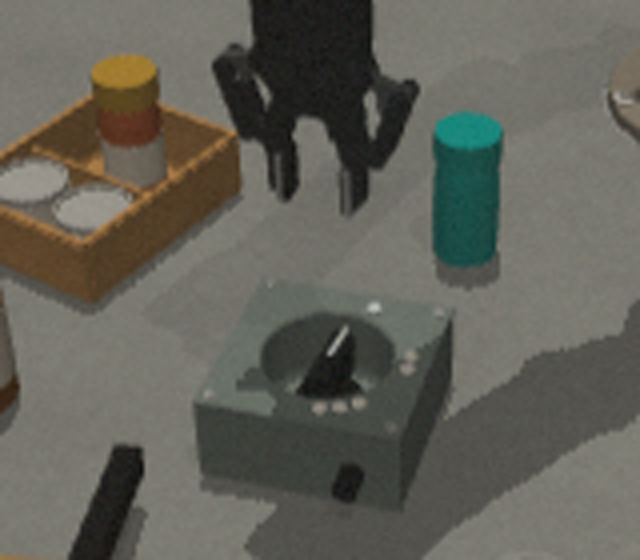

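The fingers are above the well. The pointer at (345,330) in the crop is unchanged. I narrow the fingers a little and descend in two stages.

>>> {"api": "jog_arm", "payload": {"series": [[[0.15, 0.17, -3], [0, 0, 0]], [[0.15, 0.17, -6], [0, 0, 0]], [[0.15, 0.17, -9], [0, 0, 0]], [[0.15, 0.17, -11.5], [0, 0, 0]], [[0.15, 0.17, -12], [0, 0, 0]], [[0.15, 0.17, -12], [0, 0, 0]], [[0.15, 0.17, -12], [0, 0, 0]]], "hand": 37}}

```text
clock: 18.5
tcp_pos: [0.5931, -0.0146, 0.0807]
eef_rot: [1.896, 2.503, 0.002]
contact_force: [0.4, 0.9, -0.4]
opening: 0.0314
```

```bash
python3 st.py dial2 120 260 180 340
```

```text
0.03171855932642603 [0.01402363 0.51855602 0.89247295] [-0.02346952 -0.01206909  0.00283859] [ 0.59333621 -0.01439719  0.08098133] [-0.32  0.54  0.31  1.9  -0.24  0.74  1.98]
105.71578310376326 [ 0.003  0.    -1.   ]
```

View pics/dial2.png

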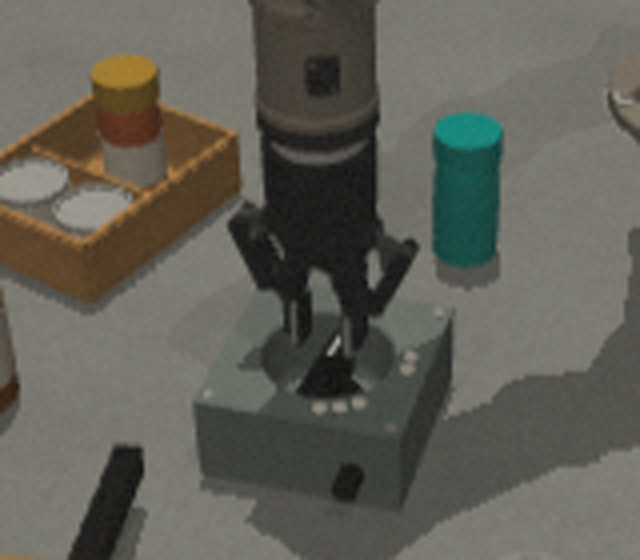

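The fingertips straddle the bar just above the lip, at (300,340) and (350,350). I correct about 2 mm sideways and go down.

>>> {"api": "jog_arm", "payload": {"series": [[[-0.15, -0.2, 0], [0, 0, 0]], [[-0.15, -0.2, -1], [0, 0, 0]], [[-0.15, -0.2, -2], [0, 0, 0]], [[-0.15, -0.2, -3], [0, 0, 0]], [[-0.15, -0.2, -3.8], [0, 0, 0]], [[-0.15, -0.2, -4.2], [0, 0, 0]], [[-0.15, -0.2, -4.2], [0, 0, 0]], [[-0.15, -0.2, -4.2], [0, 0, 0]]]}}

```text
clock: 19.35
tcp_pos: [0.5908, -0.016, 0.0373]
eef_rot: [1.896, 2.505, -0.0]
contact_force: [-0.2, 0.5, 0.4]
opening: 0.0312
```

```bash
python3 st.py dial3 120 260 180 340
```

```text
0.031526112456468455 [0.12885179 0.19079594 0.42043622] [0.00631524 0.00030213 0.03484542] [ 0.59095996 -0.01607371  0.0375322 ] [-0.29  0.6   0.29  1.92 -0.27  0.66  2.  ]
105.74345822261475 [ 0. -0. -1.]
```

View pics/dial3.png

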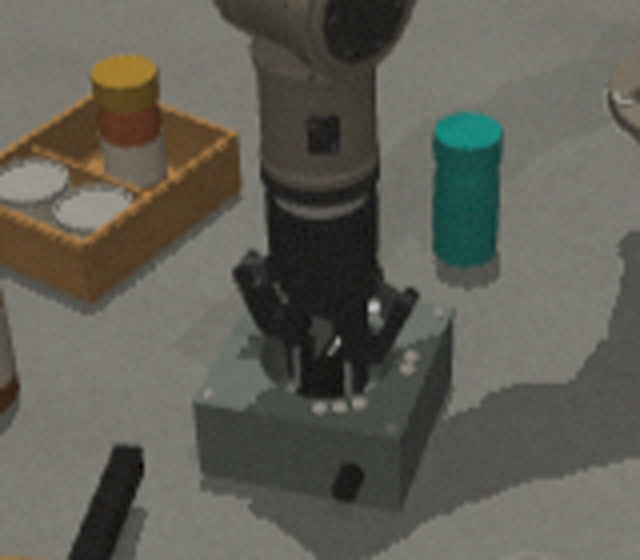

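The fingers stand on either side of the bar without contact. I close on the bar.

>>> {"api": "jog_arm", "payload": {"series": [[[0, 0, 0], [0, 0, 0]], [[0, 0, 0], [0, 0, 0]], [[0, 0, 0], [0, 0, 0]], [[0, 0, 0], [0, 0, 0]], [[0, 0, 0], [0, 0, 0]], [[0, 0, 0], [0, 0, 0]]], "hand": 0, "grip_force": 40}}

```text
clock: 20.0
tcp_pos: [0.5911, -0.0162, 0.0378]
eef_rot: [1.896, 2.504, 0.001]
contact_force: [-1.4, -0.4, 5.8]
opening: 0.0152
```

```bash
python3 st.py dial4 120 260 180 340
```

```text
0.015215489209979163 [-1.00043243 -1.11748707  5.79565375] [-0.24584965  0.17855221  0.0061854 ] [ 0.59110674 -0.0162708   0.03782475] [-0.29  0.6   0.29  1.92 -0.27  0.66  2.  ]
105.7406983879518 [ 0.001 -0.    -1.   ]
```

>>> {"api": "jog_arm", "payload": {"series": [[[0, 0, 0], [0, 0, -3]], [[0, 0, 0], [0, 0, -8]], [[0, 0, 0], [0, 0, -14]], [[0, 0, 0], [0, 0, -20]], [[0, 0, 0], [0, 0, -26]], [[0, 0, 0], [0, 0, -32]], [[0, 0, 0], [0, 0, -38]], [[0, 0, 0], [0, 0, -44]], [[0, 0, 0], [0, 0, -50]], [[0, 0, 0], [0, 0, -56]], [[0, 0, 0], [0, 0, -62]], [[0, 0, 0], [0, 0, -68]], [[0, 0, 0], [0, 0, -73]], [[0, 0, 0], [0, 0, -77]], [[0, 0, 0], [0, 0, -79]], [[0, 0, 0], [0, 0, -80]], [[0, 0, 0], [0, 0, -80]], [[0, 0, 0], [0, 0, -80]], [[0, 0, 0], [0, 0, -80]]]}}

```text
clock: 21.95
tcp_pos: [0.5906, -0.0175, 0.0378]
eef_rot: [3.062, 0.698, 0.0]
contact_force: [-2.1, -2.8, 7.4]
opening: 0.0155
```

```bash
python3 st.py dial5 120 260 180 340
```

```text
0.01488913002797264 [-1.5221864  -3.81692856  7.38052095] [-0.71164936  0.40402811 -0.07339209] [ 0.5906253  -0.01746743  0.03780944] [-0.55  0.69  0.65  1.93 -0.62  0.73  0.92]
25.67021269409782 [ 0.    -0.001 -1.   ]
```

View pics/dial5.png

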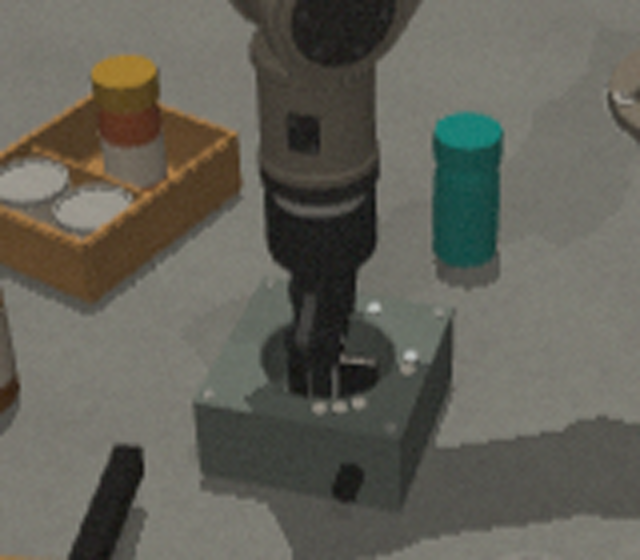

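The white line now runs from (340,360) to (375,363), towards the two dots at (410,360). I open to about 30 mm, so the fingers stay clear of the well wall, then lift straight up.

>>> {"api": "jog_arm", "payload": {"series": [[[0, 0, 0], [0, 0, 0]], [[0, 0, 0], [0, 0, 0]], [[0, 0, 0], [0, 0, 0]], [[0, 0, 0], [0, 0, 0]], [[0, 0, 1], [0, 0, 0]], [[0, 0, 3], [0, 0, 0]], [[0, 0, 6], [0, 0, 0]], [[0, 0, 10], [0, 0, 0]], [[0, 0, 14], [0, 0, 0]], [[0, 0, 18], [0, 0, 0]], [[0, -5, 20], [0, 0, 0]], [[-2, -10, 20], [0, 0, 0]], [[-4, -15, 20], [0, 0, 0]], [[-6, -20, 20], [0, 0, 0]], [[-7, -25, 20], [0, 0, 0]], [[-7, -28, 20], [0, 0, 0]], [[-7, -28, 20], [0, 0, 0]]], "hand": 37}}

```text
clock: 23.7
tcp_pos: [0.5171, -0.3041, 0.2391]
eef_rot: [3.062, 0.682, -0.0]
contact_force: [-0.0, -0.9, 0.0]
opening: 0.0317
```

```bash
python3 st.py dial6 120 260 180 340
python3 - <<'E'
from rig import vision
from h import *
im=vision.get_image("top"); f=im["frame"]; cv2.imwrite("pics/top3.png",f[:,:,::-1]); cv2.imwrite("pics/dial7.png",cv2.resize(f[155:250,250:345,::-1],(600,600),interpolation=cv2.INTER_CUBIC))
P=cloud(im); c=np.array([.5917,-.0165]); z=P[...,2]; r=np.hypot(P[...,0]-c[0],P[...,1]-c[1])
m=(r<.045)&(z>.054)&(z<.08); Q=P[m][:,:2].astype(np.float32); print(len(Q),cv2.minAreaRect(Q),Q.mean(0)); w,V=np.linalg.eigh(np.cov(Q.T)); print(np.degrees(np.arctan2(V[1,1],V[0,1])))
for nm,cc,zt in [("jL",(.446,.308),.125),("jR",(.456,-.347),.125),("turq",(.351,-.065),.12),("bottle",(.727,-.2525),.18),("tin",(.722,.245),.0985)]:
    m=(np.hypot(P[...,0]-cc[0],P[...,1]-cc[1])<.05)&(abs(z-zt)<.006); Q=P[m]; print(nm,len(Q),Q.mean(0).round(4))
p0=np.load("top0.npz"); d=abs(im["range_z"]-p0["range_z"])[140:200,125:190]; print("tea diff",(d>.01).sum())
E
```

```text
0.031572149173930336 [ 0.16377077 -0.0384788  -0.26741161] [ 0.06622721 -0.00554323 -0.01053669] [ 0.51865171 -0.30028042  0.23841005] [-0.23  0.46  0.88  1.78 -0.4   1.09  1.24]
25.322227148520344 [ 0.001 -0.002 -1.   ]
124 ((0.5896686315536499, -0.013142023235559464), (0.0163043774664402, 0.06286538392305374), 24.61993408203125) [ 0.58984464 -0.01425677]
116.04398948937774
jL 332 [0.4462 0.3084 0.1248]
jR 77 [ 0.4674 -0.3306  0.1241]
turq 347 [ 0.3506 -0.0648  0.1192]
bottle 100 [ 0.7262 -0.2522  0.1793]
tin 522 [0.7219 0.2452 0.0974]
tea diff 54
```

View pics/dial7.png

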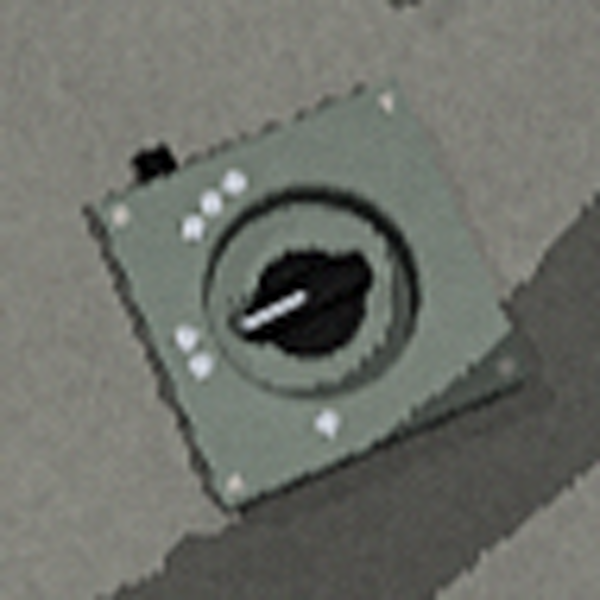

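View pics/top3.png

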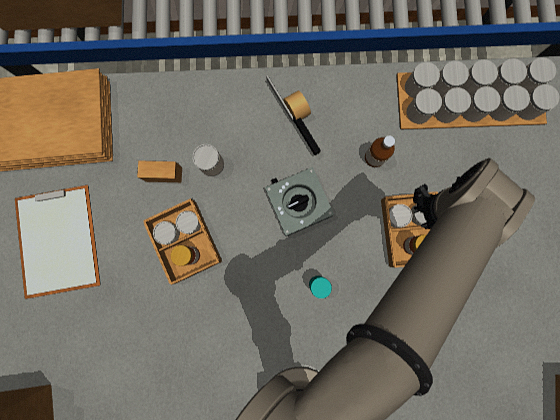

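The pointer line, (305,293) to (243,325), aims at the two dots at (193,352). The bar measures 114.6–116.0° against a target of 115.8°. The arm hides part of the right jar in the top view, so I check it in the scene view.

Run:
```python
from rig import vision
from h import *
im=vision.get_image("scene"); cv2.imwrite("pics/sceneF.png",im["frame"][:,:,::-1])
P=cloud(im); z=P[...,2]
for nm,cc,zt in [("jL",(.446,.308),.124),("jR",(.456,-.347),.124)]:
    m=(np.hypot(P[...,0]-cc[0],P[...,1]-cc[1])<.05)&(abs(z-zt)<.006); Q=P[m]; print(nm,len(Q),Q.mean(0).round(4))
d=abs(im["range_z"]-np.load("scene0.npz")["range_z"])[285:335,345:400]; print("tea",(d>.01).sum())
```

```text
jL 244 [0.4482 0.3081 0.123 ]
jR 129 [ 0.4589 -0.3448  0.1233]
tea 23
```

View pics/sceneF.png

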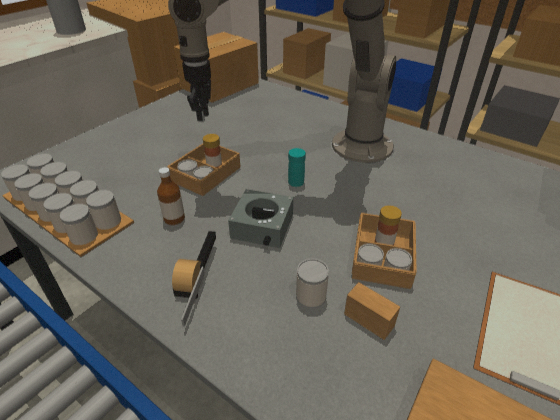

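Both jars stand upright in their cartons, at (212,145) and (390,218). The tea packet (372,310), tin and bottle look unmoved, and the arm is clear. Handing in.

```bash
python3 -c "
from rig import workorder; print(workorder.hand_in())"
```

```text
the job is handed in; nothing more can be done
None
```

I stood one jar upright in the empty gap of each carton. I then turned the batch dial clockwise by 80° to the two-dot mark, let go and moved the arm clear. I handed the job in at about 24 s, against the 64 s limit.

**Last checks:**
- **Jars:** Both lids measured 123–125 mm up, as expected for jars standing on the carton floors. They are within about 4 mm of the gap centres. The arm partly hid the right jar in the top view, so I confirmed it in the scene view.
- **Dial:** The bar measured 114.6° and 116.0° by two methods, against a target of 115.8°. That puts the dial at about 1.5–1.52 rad; two dots is 1.5.
- **Bystanders:** The bottle and tin are where they were, within 1 mm. The tea packet I compared only by eye and by depth change. The few changed pixels (54 in the top view, 23 in the scene view) look like edge noise, but I did not measure its position.
- **Forces:** The highest end-of-move reading was about 10 N, as the jars were set down.

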